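# Empty the cassette printer's catch tray and hold it in place for fastening

## Robot

A 6-joint arm with a two-finger parallel gripper is mounted at the origin on the work surface. World frame = base frame: x ahead of the robot, y to its left, z up, the work surface at z = 0. Lengths are in mm, angles in rad, forces in N, time in s.
With the tool pointing down it reaches from about 275 to 750 mm from the base axis. Payload 10.2 kg.
Tool frame: the origin (TCP) lies midway between the tips of the shut fingers; the grasp point (between the pads) lies 19 mm behind it (ctrl.tcp_to_grasp is the z of the grasp point in the tool frame, in mm); z points along the fingers, y is the direction in which the jaws open and shut (so a half turn about z gives the same grasp; the last joint's range is limited). The gripper opens to 85 mm and grips with 20 to 120 N. Pads are 22 mm wide; open, the fingers measure 114 mm over their backs; the gripper's body (76 mm by 85 mm) begins 54 mm behind the grasp point. The pads swing forward as they close: fully open they stand 13 mm farther back than shut.
Start: joints at [-1.521, 0.313, 1.498, -0, 1.331, -0.223], TCP at [141.437, -505.595, 231.294] pointing down, gripper open.
Joint ranges: [-2.94, 2.94], [-0.97, 2.17], [0.19, 2.56], [-1.23, 4.37], [0.02, 3.11], [-2.88, 2.88]. Speed limits (rad/s): [2.39, 2.39, 3.01, 3.14, 3.14, 3.14].

## Interface

Orientations are given as a unit quaternion [w, x, y, z].
In Python, from rig import sensors, capture, order, ctrl gives the robot as it stands. The module is installed in compiled form; this text tells all that it offers.
- The arm moves only by the tool play_rows, never from a script. Its argument "deltas" is a list of rows, each a list of 7 numbers: the shift along the world's x, y, z in units of 40 mm (1.0 is 40 mm), then the turn, a rotation vector about the world's x, y, z in units of 6 degrees (1.0 is 6 degrees), then the opening, from -1 (shut) to 1 (fully open). A call has 1 to 8 rows; each row shifts and turns the commanded pose from where the row before left it; what a row does not reach is not made up. A row lasts 1/12 s, in which the tool goes at most 41.7 mm and 7.16 degrees, less where a joint would pass 70% of its speed; a pose out of reach is approached as far as the arm can. A call is refused whole if a number of a shift passes 1 or a number of a turn 1, either way. A call with a gripper value outside its range is refused whole. The fingers move at their own pace and stop on an object; "squeeze" is the grip in N (left out, the last holds). Time passes only in rows, so rows that do not move let the fingers close. It gives the time, the measured TCP pose, the force and the opening at its end, in the units of the state.
- sensors.sense(): the state, without advancing time (a new reading comes with each control period).
- capture(name): name is "scene" or "top"; returns a dict with "pixels" (400x640x3 uint8, red, green, blue), "z_map" (400x640 float32, mm along the optical axis (not along the pixel's ray), 0 where there is no reading), "fx", "fy", "cx", "cy" (pixels), "k1" (the pictures are not rectified: a ray, as slopes to the right and down, at radius r is drawn at 1 + k1 r^2 times it, then the intrinsics apply), "eye" and "rotation" of the camera in the world. Camera axes: x right, y down, z forward; pixel columns grow to the right and rows downward; lengths in mm; the calibration is good to about 2 mm. A picture is of the moment at which its call begins.
- order.finish_job(): hands the job in, once; it reports no verdict.
The state is a dict: "time_s": time; "joints": joint angles; "dq": joint speeds; "tau": joint torques, N m; "eef_pos": TCP position; "ee_rot": TCP orientation; "force": force on the tool from outside, world axes, zero at the start; "wrist_torque": the same for the moment, N m; "grip_width": opening from 0.0 (shut) to 1.0 (fully open).
Only numpy, scipy, OpenCV 4.12 (cv2) and the standard library are available. Lean on these libraries where they do the work, as an engineer would, in place of code of your own. Each camera call takes 0.05 s, during which the arm holds its last target. There are 200 camera calls.

## Task

Pick up the printer's catch tray by its blue handle, tip the misprinted cassettes out of it into the yellow scrap bin, then set the empty tray level on the printer's sill, centred between the screw inserts, and press its ears squarely against the black seal with a steady push of about 10 newtons (never over 30) so that a colleague can put the thumbscrews in. Finish while still holding it there: do not let go or back off. Leave the bin and the other things on the bench where they are.

Things in the scene. Friction and masses are not known exactly. Their poses are not given: they have to be found in the camera images.
- tray_grip (a point): Grip point of the catch tray: middle of the free part of its blue handle, an upright block 14 mm thick (tray x), 50 mm wide (tray y), its top 86 mm above the tray's underside, standing on the front wall. Axes as tray. From this point the underside is 60 mm down and the open rear edge 118.5 mm ahead in tray +x.
- tray: Polished steel catch tray like a dustpan, 0.2-0.35 kg. Origin: centre of underside; +x from handle to open rear end, z up. Floor 120 (x) x 110 mm (y), 3 mm thick; 34 mm walls on three sides, none at the rear, where two slotted ears, 34 mm high, stand out to y = +-78 mm, flush with the rear edge. It holds six cassettes, which slide off the open end when it is tipped over 30 degrees.
- mount (a point): Tray's place on the printer: on top of the steel sill, in the plane of the free seal's face, midway between the two brass inserts. +x into the printer (the way to press), z up, y along its front. In place the tray has these axes, its underside at z = 0, its rear edge at x = 0, or more when pressed. Sill: 170 mm wide, 45 mm above the bench, out to x = -20 mm. Nothing stands in front of the seal.
- seal: Soft black rubber seal on the printer's front just above the sill: two pads, 28 mm wide and 38 mm high, centred 66 mm either side of the middle, and a strip between them. It gives like a spring, 1.5 N per mm, up to 10 mm, then is solid. Origin on its front face at sill height (moves in when pressed), axes as mount.
- printer: White cassette printer, fixed to the bench at the robot's left: 340 mm deep (x), 300 mm wide (y), 280 mm high, with feed magazines on top up to about 450 mm. Origin: centre of its underside; its front, with sill and seal, is at -x and faces the middle of the bench.
- bin: Yellow open scrap bin, 200 mm (x) by 170 mm (y), 90 mm high, walls 4 mm, 0.7 kg, loose on the bench. Origin: centre of its underside.
- cassette0: Pink plastic tissue cassette, a rigid 28 x 40 x 12 mm block of about 12 g, lying in the tray at the start. Origin: centre of its underside.
- cassette1: Light blue plastic tissue cassette, a rigid 28 x 40 x 12 mm block of about 12 g, lying in the tray at the start. Origin: centre of its underside.
- cassette2: Yellow plastic tissue cassette, a rigid 28 x 40 x 12 mm block of about 12 g, lying in the tray at the start. Origin: centre of its underside.
- cassette3: Green plastic tissue cassette, a rigid 28 x 40 x 12 mm block of about 12 g, lying in the tray at the start. Origin: centre of its underside.
- cassette4: White plastic tissue cassette, a rigid 28 x 40 x 12 mm block of about 12 g, lying in the tray at the start. Origin: centre of its underside.
- cassette5: Orange plastic tissue cassette, a rigid 28 x 40 x 12 mm block of about 12 g, lying in the tray at the start. Origin: centre of its underside.
- bottle: Bystander: amber reagent bottle, 64 mm across, 150 mm high. Origin: centre of its underside.
- tub: Bystander: white staining tub with a red slide rack in it, 120 (x) x 90 (y) x 100 mm. Origin: centre of its underside.
- slide_box: Bystander: green slide box, 102 x 92 x 32 mm. Origin: centre of its underside.
- screw_dish: Bystander: small steel dish, 80 mm across, 18 mm high, holding the two thumbscrews. Origin: centre of its underside.
- screwdriver_grip (a point): Bystander: screwdriver, 170 mm long, lying on the bench; this point is in the middle of its handle.

How it is judged:
By the outcome, as a careful person would: the job done as asked, in the order asked, and still so for the second after the job is handed in, while the arm keeps its last pose, push and grip.
It also fails if it takes over 61 s, if anything falls off the work surface, if the arm or the gripper's body presses on something with over 40 N, if the wrist force passes 120 N, or if a joint passes its speed limit or range.

## Working session

There is one attempt and no reset: what is moved stays moved. The work goes in short steps, Python scripts to look and compute and a tool call to move; the robot and the scene stay as the last step left them, time stands still between calls to the robot, and variables do not carry over. Pictures are saved under pics/ and viewed, about 8 in all and at most 12, crops included, and the job is handed in when it is done.

Besides the shell and the picture viewer there is one more tool, called after "Request:" by a JSON object that holds its "name" and its "arguments", one argument or row to a line. play_rows: Moves the arm, as the interface text tells. Its arguments: {"type":"object","properties":{"deltas":{"type":"array","items":{"type":"array","items":{"type":"number"}}},"squeeze":{"type":"number"}},"required":["deltas"]}

```bash
mkdir -p pics; ls
cat > h.py <<'E'
import numpy as np, cv2, pickle
from rig import sensors, capture, order, ctrl
from scipy.spatial.transform import Rotation as R
def grab(n,save=None):
    c=capture(n)
    if save: cv2.imwrite(f'pics/{save}.png',c['pixels'][:,:,::-1]); pickle.dump(c,open(f'pics/{save}.pkl','wb'))
    return c
def rot(c):
    r=np.array(c['rotation'],float)
    return r if r.shape==(3,3) else R.from_quat(np.roll(r,-1)).as_matrix()
def slopes(c,uv):
    uv=np.atleast_2d(np.array(uv,float)); K=np.array([[c['fx'],0,c['cx']],[0,c['fy'],c['cy']],[0,0,1]])
    return cv2.undistortPoints(uv.reshape(-1,1,2),K,np.array([c['k1'],0,0,0,0.]),None,None,None,(3,50,1e-9)).reshape(-1,2) if 0 else und(uv,c)
def und(uv,c):
    d=np.c_[(uv[:,0]-c['cx'])/c['fx'],(uv[:,1]-c['cy'])/c['fy']]; s=d.copy()
    for _ in range(30): s=d/(1+c['k1']*(s**2).sum(1,keepdims=True))
    return s
def onplane(c,uv,z):
    s=slopes(c,uv); D=np.c_[s,np.ones(len(s))]@rot(c).T; e=np.array(c['eye'])
    return e+D*((z-e[2])/D[:,2])[:,None]
def cloud(c):
    v,u=np.mgrid[0:400,0:640]; s=slopes(c,np.c_[u.ravel(),v.ravel()]); z=c['z_map'].ravel()
    P=np.c_[s*z[:,None],z]@rot(c).T+np.array(c['eye']); P[z==0]=np.nan
    return P.reshape(400,640,3)
E
python3 - <<'E'
from h import *
for n in ('scene','top'):
    c=grab(n,n+'0'); print({k:c[k] for k in c if k not in('pixels','z_map')})
print(sensors.sense(), ctrl.tcp_to_grasp)
E
```

```text
pics
{'fx': 493.0609143806386, 'fy': 493.0609143806386, 'cx': 322.9511208053772, 'cy': 192.51534783504232, 'k1': -0.007433699458815526, 'eye': array([1215.1971283 ,  702.02273728,  804.03176602]), 'rotation': array([-0.17226906,  0.36854859,  0.82497556, -0.39231446])}
{'fx': 380.9215715457744, 'fy': 380.9215715457744, 'cx': 318.2464454219679, 'cy': 203.8836941341124, 'k1': -0.09179761563660374, 'eye': array([488.82293017,  99.87549548, 958.9947175 ]), 'rotation': array([-0.03338053,  0.70918231, -0.70344301,  0.03337853])}
{'time_s': 0.1, 'joints': array([-1.52137968e+00,  3.13391837e-01,  1.49836852e+00, -3.68326942e-06,
        1.33103685e+00, -2.23433185e-01]), 'dq': array([-0.00079395, -0.00142804, -0.00028987, -0.00090221, -0.00067468,
        0.00073226]), 'tau': array([ 2.57778294e-03, -4.12905014e+01, -2.60145289e+01, -9.32859916e-05,
        2.98811727e-03, -7.94585389e-06]), 'eef_pos': array([ 141.43373397, -505.33887725,  230.79065794]), 'ee_rot': array([-6.00150065e-04,  9.90708306e-01,  1.36002536e-01,  5.05547056e-05]), 'force': array([-0.84479554, -0.67599122, -0.34853397]), 'wrist_torque': array([0.00333605, 0.02217552, 0.00159209]), 'grip_width': 0.9974364508171903} -18.700000000000003
```

View pics/scene0.png

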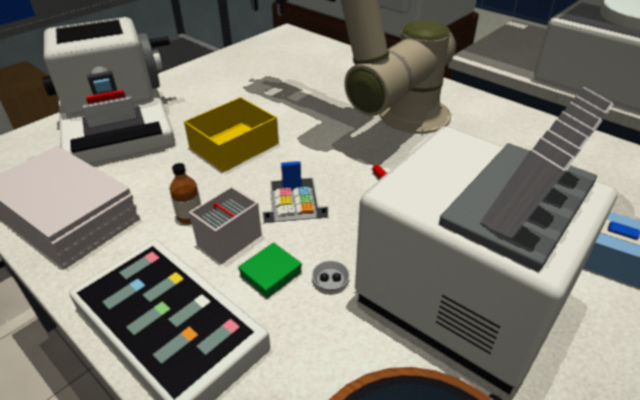

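View pics/top0.png

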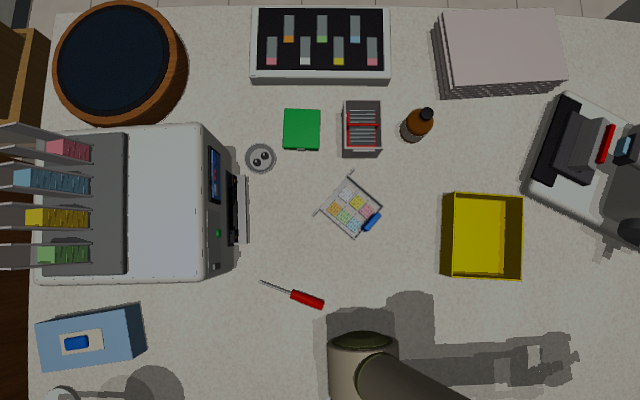

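The top view shows the tray at about (348,207) with its handle at (372,218) and its open end to the left-up. The bin is at (482,236), the sill and seal at (240,210), and the dish at (261,157). The scene view confirms this layout.

Run:
```python
from h import *
c=pickle.load(open('pics/top0.pkl','rb')); P=cloud(c); im=c['pixels']; hsv=cv2.cvtColor(im,cv2.COLOR_RGB2HSV)
def reg(m,x0,x1,y0,y1):
    k=np.zeros_like(m); k[y0:y1,x0:x1]=m[y0:y1,x0:x1]; return k
b=reg((hsv[...,0]>105)&(hsv[...,0]<130)&(hsv[...,1]>150),350,400,190,250)
z=P[...,2]
print('blue n',b.sum(),'z pct',np.nanpercentile(z[b],[5,50,95]))
t=b&(z>78); v,u=np.nonzero(t)
Q=onplane(c,np.c_[u,v],86.); r=cv2.minAreaRect(Q[:,:2].astype(np.float32)); print('handle top',r, np.nanmedian(P[t],0), Q.mean(0))
# bin rim
y=reg((hsv[...,0]>22)&(hsv[...,0]<34)&(hsv[...,1]>180),430,540,180,290)
t=y&(z>80); v,u=np.nonzero(t); Q=P[t]; print('bin rim',t.sum(),cv2.minAreaRect(Q[:,:2].astype(np.float32)),np.median(Q[:,2]))
# tray region
m=reg((z>20)&(z<60),305,390,160,245); v,u=np.nonzero(m); Q=P[m]
print('tray z>20',cv2.minAreaRect(Q[:,:2].astype(np.float32)),np.percentile(Q[:,2],[5,50,95]))
# sill: height 45
m=reg((abs(z-45)<5),225,265,160,260); Q=P[m]; print('sill',m.sum(),cv2.minAreaRect(Q[:,:2].astype(np.float32)),np.median(Q[:,2]))
for nm,(x0,y0,x1,y1) in dict(sill=(205,140,270,260),tray=(305,160,390,250)).items():
    cv2.imwrite(f'pics/{nm}.png',cv2.resize(im[y0:y1,x0:x1,::-1],None,fx=5,fy=5,interpolation=cv2.INTER_CUBIC))
a=cv2.imread('pics/sill.png');bb=cv2.imread('pics/tray.png');H=max(a.shape[0],bb.shape[0])
f=lambda i:cv2.copyMakeBorder(i,0,H-i.shape[0],0,0,0)
cv2.imwrite('pics/crop.png',np.hstack([f(a),f(bb)]))
np.set_printoptions(precision=0,suppress=True)
for v in range(150,260,8): print(v,P[v,226:256:2,2])
```

```text
blue n 158 z pct [30.17258158 84.08620118 87.54292191]
handle top ((532.944580078125, -23.767990112304688), (12.899950981140137, 46.55400085449219), 48.81611251831055) [533.10461068 -23.70485575  84.67508509] [532.830044   -23.55055147  86.        ]
bin rim 761 ((500.0965576171875, -293.6200866699219), (171.20411682128906, 198.66246032714844), 86.74280548095703) 88.2793433697932
tray z>20 ((569.8649291992188, 17.427642822265625), (124.47373962402344, 155.2215576171875), 49.22437286376953) [22.35331622 32.92855429 41.20191952]
sill 698 ((562.3529052734375, 293.91796875), (240.490234375, 35.95859146118164), 3.0504086017608643) 44.185520744342455
150 [78.  0.  0. -2. -1. -0.  2. -2.  1. -0. -1. 13. 11.  7.  2.]
158 [81. 65. 42.  1. -3. -2. -2. -3.  0. 16. 10.  5.  4.  4.  2.]
166 [85. 68. 47. -2.  1. -1. -2. -2. -0. -2. 17. 12.  7.  1. -0.]
174 [94. 76. 57. -1.  1. -3. -3. -3. -0.  2. -0.  1. -0. -2. -3.]
182 [99. 85. 86. 82. 67. 47. 41. 45. 47. 42.  1.  1.  1. -1. -1.]
190 [99. 86. 68. 52. 56. 49. 43. 43. 44. 46. -3.  2. -2. -3. -2.]
198 [99. 88. 69. 51. 56. 52. 44. 45. 42. 45. -3. -2. -2. -1. -2.]
206 [102.  90.  69.  49.  54.  53.  44.  43.  42.  46.  -4.  -0.   2.  -1.
  -2.]
214 [100.  91.  72.  53.  51.  52.  47.  42.  44.  46.  38.  -1.  -4.  -1.
  -3.]
222 [100.  88.  75.  56.  51.  49.  43.  44.  46.  44.  38.   3.  -2.  -1.
   1.]
230 [98. 90. 69. 82. 85. 53. 42. 43. 43. 45. 41. -3.  3.  1.  1.]
238 [102.  88.  85.  81.  81.  64.  44.  45.  46.  45.  43.  -1.  -2.  -0.
  -1.]
246 [103.  84.  63.  44.  -3.  -4.  -2.   0.  -1.   0.  -3.   1.   2.   2.
  -2.]
254 [103.  86.  65.  49.  -4.  -0.  -4.  -4.   0.   0.  -2.  -1.  -0.  -3.
  -0.]
```

View pics/crop.png

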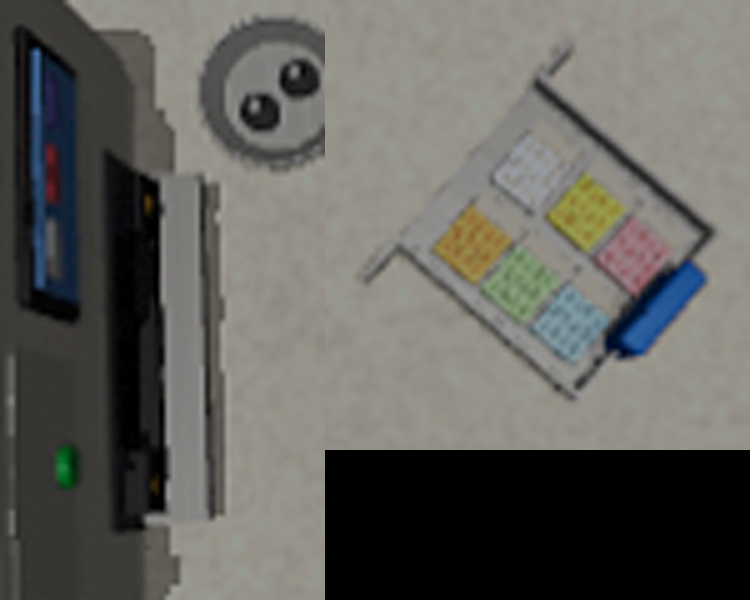

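The crop shows the tray with its open rear up-left. The brass inserts are at crop (148,203) and (155,487), which is pixel (234.6,180.6) and (236,237.4). Next I'll measure the mount, then move.

Run:
```python
from h import *
np.set_printoptions(precision=1,suppress=True)
c=pickle.load(open('pics/top0.pkl','rb')); P=cloud(c); im=c['pixels'].astype(int); z=P[...,2]
hsv=cv2.cvtColor(c['pixels'],cv2.COLOR_RGB2HSV)
# sill top: bright & z about 45
m=np.zeros(z.shape,bool); m[168:250,232:252]=True
s=m&(abs(z-44.5)<6)&(im.sum(2)>300); print('sill bright n',s.sum())
v,u=np.nonzero(s); Q=onplane(c,np.c_[u,v],45.); print(cv2.minAreaRect(Q[:,:2].astype(np.float32)), Q.min(0),Q.max(0))
# edges per row / per column
F=[];B=[]
for r in range(180,240):
    us=u[v==r]
    if len(us)>4: F.append((us.max()+.5,r)); B.append((us.min()-.5,r))
for n,E in (('front',F),('back',B)):
    q=onplane(c,E,45.)[:,:2]; k=np.polyfit(q[:,0],q[:,1],1); print(n,'slope deg',np.degrees(np.arctan(k[0])),'y at x=560',np.polyval(k,560),'resid',np.std(q[:,1]-np.polyval(k,q[:,0])))
top=[(cc,v[u==cc].min()-.5) for cc in range(239,246)]; bot=[(cc,v[u==cc].max()+.5) for cc in range(239,246)]
print('end+x',onplane(c,top,45.)[:,:2].mean(0),'end-x',onplane(c,bot,45.)[:,:2].mean(0))
# pads tops z~83
p=m.copy(); p[:,:]=False; p[160:255,224:240]=True
p&=(abs(z-82)<6)&(im.sum(2)<200)
print('pads',p.sum()); 
n,l,st,ce=cv2.connectedComponentsWithStats(p.astype(np.uint8))
for i in range(1,n):
    if st[i,4]>5:
        q=onplane(c,np.argwhere(l==i)[:,::-1],83.); print(st[i],q.min(0)[:2],q.max(0)[:2],q.mean(0)[:2])
# brass
g=np.zeros(z.shape,bool); g[170:250,225:242]=True
g&=(hsv[...,0]>12)&(hsv[...,0]<32)&(hsv[...,1]>120)&(hsv[...,2]>40)
n,l,st,ce=cv2.connectedComponentsWithStats(g.astype(np.uint8))
for i in range(1,n): print('brass',st[i],ce[i],np.nanmedian(P[l==i],0),onplane(c,ce[i],62.)[0])
```

```text
sill bright n 549
((560.9625244140625, 288.1361083984375), (167.43283081054688, 29.005512237548828), 0.7036174535751343) [477.1 272.6  45. ] [644.6 301.6  45. ]
front slope deg 2.874843585437245 y at x=560 276.81263105792334 resid 0.6353005118323884
back slope deg 3.2175522309792366 y at x=560 295.76848135988513 resid 0.9496106141117701
end+x [635.  286.4] end-x [477.8 282.2]
pads 236
[226 160   2  10  13] [652.2 314.9] [673.7 317.9] [662.1 317. ]
[227 171   7  25  93] [590.9 299.4] [647.5 314.6] [623.8 307.5]
[228 197   7  58 130] [454.5 293.3] [586.2 309.4] [507.7 302.4]
brass [234 179   1   3   3] [234. 180.] [628.4 300.5  69.3] [629.5 302.1  62. ]
brass [235 236   1   2   2] [235.  236.5] [494.9 293.4  73.2] [494.9 295.9  62. ]
```

Request:
{"name": "play_rows", "arguments": {
  "deltas": [
    [0.408,0.502,-0.084,0,0,0.857,1],
    [0.408,0.502,-0.084,0,0,0.857,1],
    [0.408,0.502,-0.084,0,0,0.857,1],
    [0.408,0.502,-0.084,0,0,0.857,1],
    [0.408,0.502,-0.084,0,0,0.857,1],
    [0.408,0.502,-0.084,0,0,0.857,1],
    [0.408,0.502,-0.084,0,0,0.857,1],
    [0.408,0.502,-0.084,0,0,0.857,1]
  ]
}}

```text
time_s: 0.77
eef_pos: [272.6, -343.7, 204.1]
ee_rot: [-0.0, 0.879, 0.477, 0.0]
force: [0.0, -0.7, 1.1]
grip_width: 1.002
```

Request:
{"name": "play_rows", "arguments": {
  "deltas": [
    [0.408,0.502,-0.084,0,0,0.857,1],
    [0.408,0.502,-0.084,0,0,0.857,1],
    [0.408,0.502,-0.084,0,0,0.857,1],
    [0.408,0.502,-0.084,0,0,0.857,1],
    [0.408,0.502,-0.084,0,0,0.857,1],
    [0.408,0.502,-0.084,0,0,0.857,1],
    [0.408,0.502,-0.084,0,0,0.857,1],
    [0.408,0.502,-0.084,0,0,0.857,1]
  ]
}}

```text
time_s: 1.43
eef_pos: [403.1, -183.1, 177.2]
ee_rot: [-0.0, 0.655, 0.756, -0.0]
force: [0.3, -1.1, -0.3]
grip_width: 1.003
```

Request:
{"name": "play_rows", "arguments": {
  "deltas": [
    [0.408,0.502,-0.084,0,0,0.857,1],
    [0.408,0.502,-0.084,0,0,0.857,1],
    [0.408,0.502,-0.084,0,0,0.857,1],
    [0.408,0.502,-0.084,0,0,0.857,1],
    [0.408,0.502,-0.084,0,0,0.857,1],
    [0.408,0.502,-0.084,0,0,0.857,1],
    [0.408,0.502,-0.084,0,0,0.857,1],
    [0.408,0.502,-0.084,0,0,0.857,1]
  ]
}}

```text
time_s: 2.1
eef_pos: [533.6, -22.5, 150.2]
ee_rot: [-0.0, 0.348, 0.938, -0.0]
force: [-0.3, -0.6, -0.3]
grip_width: 0.998
```

```bash
cat >> h.py <<'E'
def state():
    s=sensors.sense(); M=R.from_quat(np.roll(s['ee_rot'],-1)).as_matrix()
    print('t',round(s['time_s'],2),'pos',np.round(s['eef_pos'],1),'y-yaw',round(np.degrees(np.arctan2(M[1,1],M[0,1])),2),'z',np.round(M[:,2],3),'F',np.round(s['force'],1),'T',np.round(s['wrist_torque'],2),'w',round(s['grip_width'],3),'q',np.round(s['joints'],2))
    return s,M
E
python3 -c "
from h import *
state()"
```

```text
t 2.1 pos [533.6 -22.5 150.2] y-yaw 49.3 z [-0.001  0.    -1.   ] F [-0.3 -0.6 -0.3] T [-0.02  0.    0.  ] w 0.998 q [-0.26  0.41  1.58 -0.    1.15 -1.12]
```

Request:
{"name": "play_rows", "arguments": {
  "deltas": [
    [-0.015,-0.03,-0.7,0,0,0,1],
    [0,0,-0.7,0,0,0,1],
    [0,0,-0.7,0,0,0,1],
    [0,0,-0.5,0,0,0,1],
    [0,0,-0.12,0,0,0,1],
    [0,0,0,0,0,0,1]
  ]
}}

```text
time_s: 2.6
eef_pos: [531.8, -24.7, 40.8]
ee_rot: [-0.001, 0.35, 0.937, -0.0]
force: [-0.0, -0.7, -0.3]
grip_width: 0.997
```

Request:
{"name": "play_rows", "arguments": {
  "deltas": [
    [0,0,0,0,0,0,0],
    [0,0,0,0,0,0,-0.4],
    [0,0,0,0,0,0,-0.6],
    [0,0,0,0,0,0,-1],
    [0,0,0,0,0,0,-1],
    [0,0,0,0,0,0,-1],
    [0,0,0,0,0,0,-1],
    [0,0,0,0,0,0,-1]
  ],
  "squeeze": 70
}}

```text
time_s: 3.27
eef_pos: [532.7, -25.0, 42.4]
ee_rot: [0.0, 0.35, 0.937, -0.0]
force: [-1.1, 0.4, 5.7]
grip_width: 0.156
```

```bash
python3 -c "
from h import *
state()"
```

```text
t 3.27 pos [532.7 -25.   42.4] y-yaw 49.04 z [ 0.001 -0.    -1.   ] F [-1.1  0.4  5.7] T [-0.05  0.22  0.04] w 0.156 q [-0.27  0.56  1.68 -0.    0.9  -1.12]
```

Request:
{"name": "play_rows", "arguments": {
  "deltas": [
    [0,0,0.15,0,0,0,-1],
    [0,0,0.4,0,0,0,-1],
    [0,0,0.5,0,0,0,-1],
    [0,0,0.6,0,0,0,-1],
    [0,0,0.6,0,0,0,-1],
    [0,0,0.5,0,0,0,-1],
    [0,0,0.2,0,0,0,-1],
    [0,0,0,0,0,0,-1]
  ]
}}

```text
time_s: 3.93
eef_pos: [533.0, -25.0, 161.2]
ee_rot: [0.001, 0.35, 0.937, 0.0]
force: [-0.3, 0.3, -2.0]
grip_width: 0.153
```

```bash
python3 -c "
from h import *
state()
grab('scene','lift')
import cv2
a=cv2.imread('pics/lift.png')[100:260,180:420]; cv2.imwrite('pics/liftc.png',cv2.resize(a,None,fx=2.5,fy=2.5))"
```

```text
t 3.93 pos [533.  -25.  161.2] y-yaw 49.04 z [ 0.003 -0.001 -1.   ] F [-0.3  0.3 -2. ] T [-0.13  0.07 -0.04] w 0.153 q [-0.27  0.39  1.57 -0.    1.17 -1.12]
```

View pics/liftc.png

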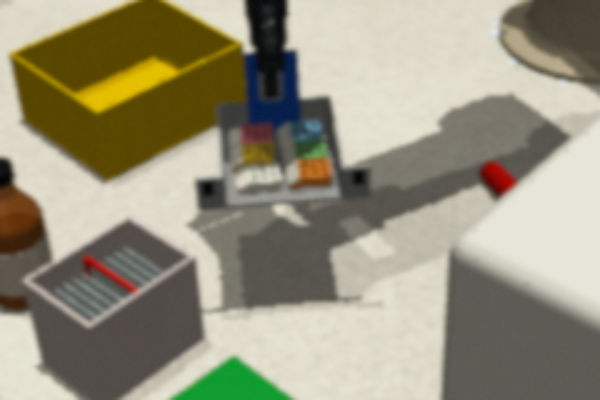

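The tray is held level at crop (280,150) with all six cassettes in it. I'll carry it to the bin.

Request:
{"name": "play_rows", "arguments": {
  "deltas": [
    [-0.3,-0.4,0,0,0,0,-1],
    [-0.48,-0.65,0,0,0,-0.5,-1],
    [-0.48,-0.65,0,0,0,-1,-1],
    [-0.48,-0.65,0,0,0,-1,-1],
    [-0.48,-0.65,0,0,0,-1,-1],
    [-0.48,-0.65,0,0,0,-1,-1],
    [-0.48,-0.65,0,0,0,-1,-1],
    [-0.48,-0.65,0,0,0,-1,-1]
  ]
}}

```text
time_s: 4.65
eef_pos: [384.4, -223.3, 158.2]
ee_rot: [-0.002, 0.644, 0.765, 0.0]
force: [-0.2, 0.0, -2.8]
grip_width: 0.154
```

Request:
{"name": "play_rows", "arguments": {
  "deltas": [
    [-0.48,-0.65,0,0,0,-1,-1],
    [-0.48,-0.65,0,0,0,-0.8,-1],
    [-0.2,-0.25,0,0,0,-0.42,-1],
    [0,0,0,0,0,0,-1],
    [0,0,0,0,0,0,-1]
  ]
}}

```text
time_s: 5.07
eef_pos: [339.2, -284.4, 158.6]
ee_rot: [-0.001, 0.727, 0.686, 0.0]
force: [-0.0, 0.2, -2.9]
grip_width: 0.156
```

Run:
```python
from h import *
s,M=state()
# plan: rear edge held at target while pitching about tray y by th
p=s['eef_pos']; y=M[:,1]; psi=np.arctan2(y[1],y[0]); tx=np.array([np.cos(psi),np.sin(psi),0]); ty=np.array([-np.sin(psi),np.cos(psi),0])
off=118.5*tx+np.array([0,0,-60])+np.array([0,0,18.7])  # tcp->rear underside (grip is 18.7 above tcp)
off=118.5*tx+np.array([0,0,18.7-60])
tgt=np.array([458,-291.2,112.])
print('rear now',p+off,'ty',ty)
prev=p
for th in (0,10,20,30,40,50):
    r=R.from_rotvec(ty*np.radians(th)).apply(off); t=tgt-r
    print(th,t.round(1),'units',((t-prev)/40).round(3)); prev=t
```

```text
t 5.07 pos [ 339.2 -284.4  158.6] y-yaw -3.31 z [-0.001  0.003 -1.   ] F [-0.   0.2 -2.9] T [ 0.03  0.19 -0.  ] w 0.156 q [-0.96  0.21  1.83  0.    1.1  -0.91]
rear now [ 457.46741049 -291.25692898  117.26265821] ty [0.05765421 0.99833661 0.        ]
0 [ 339.7 -284.4  153.3] units [ 0.013  0.001 -0.132]
10 [ 348.7 -284.9  173.2] units [ 0.224 -0.013  0.499]
20 [ 360.9 -285.6  191.3] units [ 0.307 -0.018  0.452]
30 [ 376.2 -286.5  207. ] units [ 0.381 -0.022  0.392]
40 [ 393.9 -287.5  219.8] units [ 0.443 -0.026  0.32 ]
50 [ 413.5 -288.6  229.3] units [ 0.492 -0.028  0.238]
```

Request:
{"name": "play_rows", "arguments": {
  "deltas": [
    [0.11,-0.006,0.25,0.048,0.83,0,-1],
    [0.11,-0.006,0.25,0.048,0.83,0,-1],
    [0.155,-0.009,0.2,0.048,0.83,0,-1],
    [0.155,-0.009,0.2,0.048,0.83,0,-1],
    [0.19,-0.011,0.17,0.048,0.83,0,-1],
    [0.19,-0.011,0.17,0.048,0.83,0,-1],
    [0.22,-0.013,0.16,0.048,0.83,0,-1],
    [0.22,-0.013,0.16,0.048,0.83,0,-1]
  ]
}}

```text
time_s: 5.73
eef_pos: [395.1, -286.6, 221.9]
ee_rot: [-0.25, 0.682, 0.646, -0.236]
force: [-0.4, -0.7, -2.7]
grip_width: 0.156
```

Request:
{"name": "play_rows", "arguments": {
  "deltas": [
    [0.245,-0.014,0.12,0.048,0.83,0,-1],
    [0.245,-0.014,0.12,0.048,0.83,0,-1],
    [0,0,0,0,0,0,-1],
    [0,0,0,0,0,0,-1],
    [0,0,0,0,0,0,-1],
    [0,0,0,0,0,0,-1],
    [0,0,0,0,0,0,-1],
    [0,0,0,0,0,0,-1]
  ]
}}

```text
time_s: 6.4
eef_pos: [413.0, -289.1, 232.4]
ee_rot: [-0.306, 0.66, 0.623, -0.289]
force: [-0.1, 0.6, -2.9]
grip_width: 0.154
```

```bash
python3 -c "
from h import *
state()
grab('scene','dump');grab('top','dumpt')
import cv2
a=cv2.imread('pics/dump.png')[60:210,160:340]; b=cv2.imread('pics/dumpt.png')[170:320,400:560]
f=lambda i:cv2.resize(i,(400,375))
cv2.imwrite('pics/dumpc.png',cv2.hconcat([f(a),f(b)]))"
```

```text
t 6.4 pos [ 413.  -289.1  232.4] y-yaw -3.31 z [-0.763  0.044 -0.645] F [-0.1  0.6 -2.9] T [-0.02 -0.61 -0.03] w 0.154 q [-0.63  0.73  1.09 -0.49  2.06 -0.64]
```

View pics/dumpc.png

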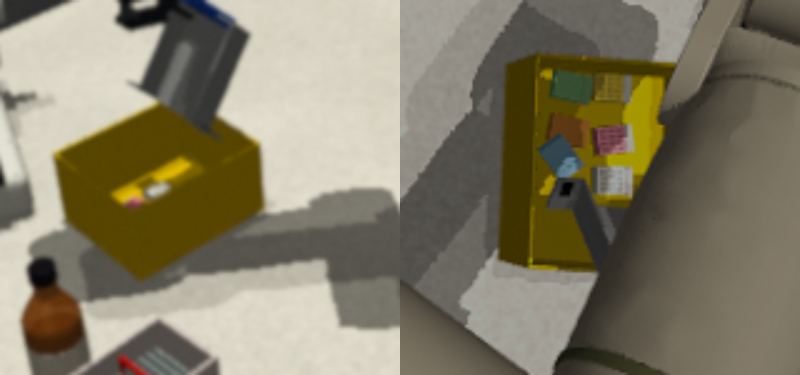

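All six cassettes are in the bin, seen at crop (540–640, 70–200), and the tray is empty. I'll level the tray and carry it to the printer.

Request:
{"name": "play_rows", "arguments": {
  "deltas": [
    [-0.245,0.014,-0.02,-0.048,-0.83,0,-1],
    [-0.245,0.014,-0.02,-0.048,-0.83,0,-1],
    [-0.22,0.013,-0.06,-0.048,-0.83,0,-1],
    [-0.22,0.013,-0.06,-0.048,-0.83,0,-1],
    [-0.19,0.011,-0.07,-0.048,-0.83,0,-1],
    [-0.19,0.011,-0.07,-0.048,-0.83,0,-1],
    [-0.155,0.009,-0.1,-0.048,-0.83,0,-1],
    [-0.155,0.009,-0.1,-0.048,-0.83,0,-1]
  ]
}}

```text
time_s: 7.17
eef_pos: [348.1, -285.3, 212.3]
ee_rot: [-0.061, 0.725, 0.684, -0.059]
force: [0.3, -0.5, -3.0]
grip_width: 0.156
```

Request:
{"name": "play_rows", "arguments": {
  "deltas": [
    [-0.11,0.006,-0.15,-0.048,-0.83,0,-1],
    [-0.11,0.006,-0.15,-0.048,-0.83,0,-1],
    [0.16,0.3,0,0,0,0.45,-1],
    [0.32,0.593,0,0,0,0.892,-1],
    [0.32,0.593,0,0,0,0.892,-1],
    [0.32,0.593,0,0,0,0.892,-1],
    [0.32,0.593,0,0,0,0.892,-1],
    [0.32,0.593,0,0,0,0.892,-1]
  ]
}}

```text
time_s: 7.83
eef_pos: [410.2, -153.1, 200.1]
ee_rot: [0.0, 0.527, 0.85, -0.0]
force: [0.9, -0.6, -1.7]
grip_width: 0.154
```

Request:
{"name": "play_rows", "arguments": {
  "deltas": [
    [0.32,0.593,0,0,0,0.892,-1],
    [0.32,0.593,0,0,0,0.892,-1],
    [0.32,0.593,0,0,0,0.892,-1],
    [0.32,0.593,0,0,0,0.892,-1],
    [0.32,0.593,0,0,0,0.892,-1],
    [0.32,0.593,0,0,0,0.892,-1],
    [0.32,0.593,0,0,0,0.892,-1],
    [0.32,0.593,0,0,0,0.892,-1]
  ]
}}

```text
time_s: 8.5
eef_pos: [512.6, 36.7, 200.1]
ee_rot: [-0.0, 0.18, 0.984, -0.0]
force: [1.0, 0.2, -2.7]
grip_width: 0.152
```

Request:
{"name": "play_rows", "arguments": {
  "deltas": [
    [0.32,0.593,0,0,0,0.892,-1],
    [0.32,0.593,0,0,0,0.892,-1],
    [0.32,0.593,0,0,0,0.892,-1],
    [0.32,0.593,0,0,0,0.892,-1],
    [0.16,0.3,0,0,0,0.45,-1],
    [0,0,0,0,0,0,-1],
    [0,0,0,0,0,0,-1]
  ]
}}

```text
time_s: 9.08
eef_pos: [569.8, 142.4, 199.7]
ee_rot: [-0.0, -0.027, 1.0, -0.0]
force: [0.4, -0.7, -1.3]
grip_width: 0.158
```

```bash
python3 -c "
from h import *
state()
grab('top','pre')
a=cv2.imread('pics/pre.png')[130:270,210:400]
cv2.imwrite('pics/prec.png',cv2.resize(a,None,fx=4,fy=4,interpolation=cv2.INTER_CUBIC))"
```

```text
t 9.08 pos [569.8 142.4 199.7] y-yaw 93.1 z [-0.001 -0.001 -1.   ] F [ 0.4 -0.7 -1.3] T [-0.11  0.01 -0.03] w 0.158 q [ 0.05  0.47  1.35 -0.    1.32 -1.58]
```

View pics/prec.png

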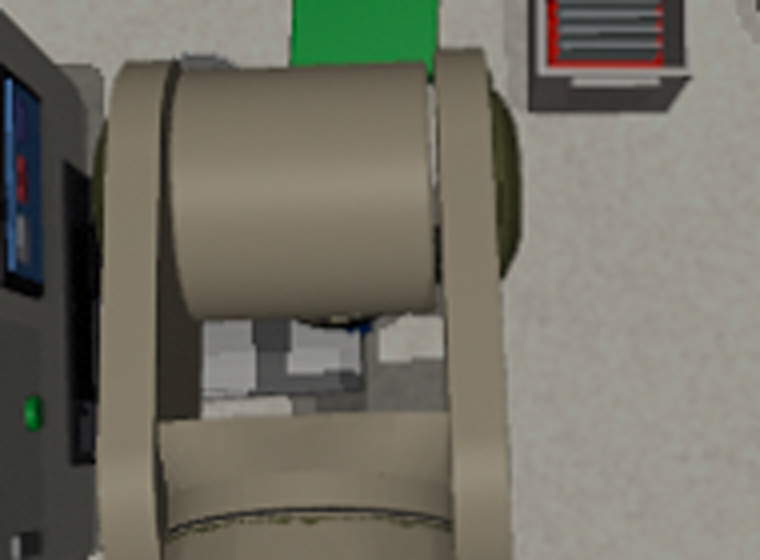

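The wrist hides the ears from above, as seen at crop (150–500, 60–420). Instead I'll cross-check the tray-in-hand offset from the lift pictures and refine the mount centre from the first top picture.

Run:
```python
from h import *
np.set_printoptions(precision=1,suppress=True)
c=pickle.load(open('pics/top0.pkl','rb')); im=c['pixels'].astype(float)
sat=im[...,0]-im[...,2]
for (u0,v0) in ((234.6,180.6),(236,237.4)):
    U,V=int(u0),int(v0); w=np.clip(sat[V-4:V+5,U-3:U+4]-12,0,None); v,u=np.mgrid[V-4:V+5,U-3:U+4]
    ce=((w*u).sum()/w.sum(),(w*v).sum()/w.sum()); print('brass',ce,[onplane(c,ce,z)[0][:2] for z in (62,66)]); print(w.astype(int))
# sill ends, sub-pixel along columns
g=im.mean(2)
for cc in (239,240,241,242,243,244):
    col=np.gradient(g[:,cc]); t=np.arange(166,186);b=np.arange(235,252)
    ct=np.clip(col[t],0,None);cb=np.clip(-col[b],0,None)
    a=(ct**2*t).sum()/(ct**2).sum();d=(cb**2*b).sum()/(cb**2).sum()
    q=onplane(c,[(cc,a),(cc,d)],45.); print(cc,a.round(2),d.round(2),q[:,:2].ravel(),'mid',q.mean(0)[:2],'len',np.linalg.norm(q[0]-q[1]))
# lift scene: ears
l=pickle.load(open('pics/lift.pkl','rb')); P=cloud(l); p=np.array([533.,-25,161.2]); psi=np.radians(49.04)
Q=P-p; X=Q[...,0]*np.cos(psi)+Q[...,1]*np.sin(psi); Y=-Q[...,0]*np.sin(psi)+Q[...,1]*np.cos(psi); Z=Q[...,2]
m=(X>100)&(X<130)&(abs(Y)<100)&(Z>-45)&(Z<5)
print('rear n',m.sum(),'Y',np.nanpercentile(Y[m],[0,1,99,100]),'X pct',np.nanpercentile(X[m],[5,50,95]),'Z',np.nanpercentile(Z[m],[1,99]))
for s in (1,-1):
    e=m&(s*Y>60); k=np.polyfit(Y[e],X[e],0); print(s,'X',k,'Y mean',Y[e].mean(),e.sum())
```

```text
brass (np.float64(234.21311475409837), np.float64(180.27868852459017)) [array([628.8, 301.6]), array([628.2, 300.7])]
[[ 0  0  0  0  0  0  0]
 [ 0  0  0  0  0  0  0]
 [ 0  0  0  0  0  0  0]
 [ 0  0  0 36  8  0  0]
 [ 0  0  0 50 15  0  0]
 [ 0  0  0 38 15  0  0]
 [ 0  0  0 20  1  0  0]
 [ 0  0  0  0  0  0  0]
 [ 0  0  0  0  0  0  0]]
brass (np.float64(235.6138613861386), np.float64(236.62376237623764)) [array([494.7, 294.4]), array([494.6, 293.6])]
[[ 0  0  0  0  0  0  0]
 [ 0  0  0  0  0  0  0]
 [ 0  0  0  4  0  0  0]
 [ 0  0 19 21  0  0  0]
 [ 0  0 20 27  0  0  0]
 [ 0  0  0 10  0  0  0]
 [ 0  0  0  0  0  0  0]
 [ 0  0  0  0  0  0  0]
 [ 0  0  0  0  0  0  0]]
239 174.11 250.6 [646.8 294.1 461.5 289.1] mid [554.1 291.6] len 185.3694501769881
240 170.34 250.62 [656.1 291.9 461.4 286.7] mid [558.8 289.3] len 194.72786374825802
241 168.95 250.22 [659.6 289.6 462.4 284.3] mid [561.  286.9] len 197.20087230398843
242 171.28 249.59 [653.8 286.9 464.  281.9] mid [558.9 284.4] len 189.89615713043074
243 170.47 248.27 [655.8 284.6 467.1 279.6] mid [561.5 282.1] len 188.75434369169184
244 175.87 247.57 [642.5 281.7 468.8 277.2] mid [555.7 279.5] len 173.71067253513715
rear n 709 Y [-79.4 -78.2  75.7  76.2] X pct [100.8 115.4 120.2] Z [-40.6  -4.5]
1 X [117.8] Y mean 68.39066126396996 99
-1 X [117.8] Y mean -69.75287992897205 115
```

Request:
{"name": "play_rows", "arguments": {
  "deltas": [
    [0,0,-0.4,0,0,0,-1],
    [-0.008,0,-0.7,0,0,0,-1],
    [0,0,-0.7,0,0,0,-1],
    [0,0,-0.5,0,0,0,-1],
    [0,0,-0.35,0,0,0,-1],
    [0,0,0,0,0,0,-1],
    [0,0,0,0,0,0,-1],
    [0,0,0,0,0,0,-1]
  ]
}}

```text
time_s: 9.8
eef_pos: [570.3, 141.9, 95.3]
ee_rot: [0.001, -0.027, 1.0, -0.0]
force: [0.2, 0.3, -2.1]
grip_width: 0.152
```

Run:
```python
from h import *
state()
a=grab('scene','s1')['pixels'];b=grab('top','t1')['pixels']
cv2.imwrite('pics/c1.png',np.hstack([cv2.resize(b[150:270,215:345],(433,400)),cv2.resize(a[100:260,300:460],(360,400))])[:,:,::-1])
```

```text
t 9.8 pos [570.3 141.9  95.3] y-yaw 93.04 z [ 0.002 -0.    -1.   ] F [ 0.2  0.3 -2.1] T [-0.08 -0.01 -0.01] w 0.152 q [ 0.04  0.58  1.47 -0.    1.09 -1.58]
```

View pics/c1.png

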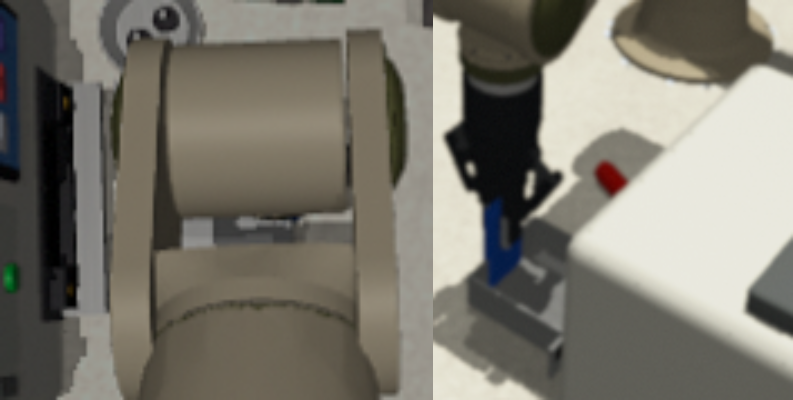

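The top crop shows the sill and seal at (60–105, 80–320) with the tray just in front. The scene crop shows the tray level at (520,300). I'll move over the sill, then lower.

Request:
{"name": "play_rows", "arguments": {
  "deltas": [
    [-0.015,0.15,-0.05,0,0,0,-1],
    [-0.012,0.2,-0.03,0,0,0,-1],
    [-0.012,0.2,0,0,0,0,-1],
    [-0.012,0.15,0,0,0,0,-1],
    [-0.005,0.07,0,0,0,0,-1],
    [0,0,0,0,0,0,-1],
    [0,0,0,0,0,0,-1],
    [0,0,0,0,0,0,-1]
  ]
}}

```text
time_s: 10.57
eef_pos: [567.6, 173.0, 90.6]
ee_rot: [-0.0, -0.027, 1.0, -0.0]
force: [0.2, -1.2, -3.3]
grip_width: 0.158
```

```bash
python3 -c "
from h import *
state()"
```

```text
t 10.57 pos [567.6 173.   90.6] y-yaw 93.1 z [-0. -0. -1.] F [ 0.2 -1.2 -3.3] T [-0.08 -0.08  0.01] w 0.158 q [ 0.1   0.6   1.45 -0.    1.09 -1.53]
```

Request:
{"name": "play_rows", "arguments": {
  "deltas": [
    [0,0,-0.025,0,0,0,-1],
    [0,0,-0.025,0,0,0,-1],
    [0,0,0,0,0,0,-1],
    [0,0,0,0,0,0,-1]
  ]
}}

```text
time_s: 10.9
eef_pos: [567.5, 173.0, 88.6]
ee_rot: [-0.0, -0.027, 1.0, -0.0]
force: [-0.8, 0.0, -0.8]
grip_width: 0.153
```

```bash
python3 -c "
from h import *
state()"
```

```text
t 10.9 pos [567.5 173.   88.6] y-yaw 93.09 z [-0. -0. -1.] F [-0.8  0.  -0.8] T [-0.09 -0.    0.03] w 0.153 q [ 0.1   0.6   1.45 -0.    1.09 -1.53]
```

Request:
{"name": "play_rows", "arguments": {
  "deltas": [
    [0,0,-0.0125,0,0,0,-1],
    [0,0,0,0,0,0,-1],
    [0,0,0,0,0,0,-1]
  ]
}}

```text
time_s: 11.15
eef_pos: [567.6, 173.2, 88.1]
ee_rot: [-0.0, -0.027, 1.0, -0.0]
force: [0.4, 0.1, -1.8]
grip_width: 0.152
```

```bash
python3 -c "
from h import *
state()"
```

```text
t 11.15 pos [567.6 173.2  88.1] y-yaw 93.1 z [-0. -0. -1.] F [ 0.4  0.1 -1.8] T [-0.06 -0.03  0.06] w 0.152 q [ 0.1   0.6   1.45 -0.    1.09 -1.53]
```

Request:
{"name": "play_rows", "arguments": {
  "deltas": [
    [0,0,-0.0125,0,0,0,-1],
    [0,0,0,0,0,0,-1],
    [0,0,0,0,0,0,-1]
  ]
}}

```text
time_s: 11.4
eef_pos: [567.5, 173.2, 87.6]
ee_rot: [-0.0, -0.027, 1.0, -0.0]
force: [-0.4, -0.5, -1.2]
grip_width: 0.157
```

```bash
python3 -c "
from h import *
state()"
```

```text
t 11.4 pos [567.5 173.2  87.6] y-yaw 93.1 z [-0. -0. -1.] F [-0.4 -0.5 -1.2] T [-0.03 -0.    0.03] w 0.157 q [ 0.1   0.6   1.45 -0.    1.09 -1.53]
```

Request:
{"name": "play_rows", "arguments": {
  "deltas": [
    [0,0,-0.0125,0,0,0,-1],
    [0,0,0,0,0,0,-1],
    [0,0,0,0,0,0,-1]
  ]
}}

```text
time_s: 11.65
eef_pos: [567.7, 173.2, 87.3]
ee_rot: [0.0, -0.027, 1.0, 0.0]
force: [-0.5, -0.8, -0.9]
grip_width: 0.154
```

```bash
python3 -c "
from h import *
state()"
```

```text
t 11.65 pos [567.7 173.2  87.3] y-yaw 93.1 z [ 0.  0. -1.] F [-0.5 -0.8 -0.9] T [-0.01 -0.    0.06] w 0.154 q [ 0.1   0.6   1.45  0.    1.08 -1.53]
```

Request:
{"name": "play_rows", "arguments": {
  "deltas": [
    [0,0,-0.0125,0,0,0,-1],
    [0,0,0,0,0,0,-1],
    [0,0,0,0,0,0,-1]
  ]
}}

```text
time_s: 11.9
eef_pos: [567.8, 173.1, 87.1]
ee_rot: [0.0, -0.027, 1.0, -0.0]
force: [-1.4, -1.5, 3.8]
grip_width: 0.153
```

```bash
python3 -c "
from h import *
state()"
```

```text
t 11.9 pos [567.8 173.1  87.1] y-yaw 93.1 z [ 0.001  0.    -1.   ] F [-1.4 -1.5  3.8] T [0.08 0.18 0.09] w 0.153 q [ 0.1   0.6   1.45 -0.    1.08 -1.53]
```

Request:
{"name": "play_rows", "arguments": {
  "deltas": [
    [0,0,-0.0125,0,0,0,-1],
    [0,0,0,0,0,0,-1],
    [0,0,0,0,0,0,-1]
  ]
}}

```text
time_s: 12.15
eef_pos: [567.9, 173.0, 86.9]
ee_rot: [0.001, -0.027, 1.0, 0.0]
force: [-1.1, -3.8, 7.1]
grip_width: 0.155
```

```bash
python3 -c "
from h import *
state()"
```

```text
t 12.15 pos [567.9 173.   86.9] y-yaw 93.1 z [ 0.001  0.    -1.   ] F [-1.1 -3.8  7.1] T [0.16 0.31 0.14] w 0.155 q [ 0.1   0.6   1.46 -0.    1.08 -1.53]
```

Request:
{"name": "play_rows", "arguments": {
  "deltas": [
    [0,0,0.0125,0,0,0,-1],
    [0,0,0.0025,0,0,0,-1],
    [0,0,0,0,0,0,-1]
  ]
}}

```text
time_s: 12.4
eef_pos: [567.8, 173.1, 87.0]
ee_rot: [0.0, -0.027, 1.0, 0.0]
force: [-1.3, -2.7, 4.0]
grip_width: 0.155
```

Request:
{"name": "play_rows", "arguments": {
  "deltas": [
    [-0.0027,0.05,0,0,0,0,-1],
    [-0.0027,0.05,0,0,0,0,-1],
    [0,0,0,0,0,0,-1],
    [0,0,0,0,0,0,-1]
  ]
}}

```text
time_s: 12.73
eef_pos: [567.6, 177.4, 86.9]
ee_rot: [0.0, -0.027, 1.0, 0.0]
force: [1.6, -1.7, 5.1]
grip_width: 0.157
```

```bash
python3 -c "
from h import *
state()"
```

```text
t 12.73 pos [567.6 177.4  86.9] y-yaw 93.1 z [ 0.001  0.    -1.   ] F [ 1.6 -1.7  5.1] T [ 0.27 -0.07 -0.03] w 0.157 q [ 0.11  0.61  1.45  0.    1.08 -1.52]
```

Request:
{"name": "play_rows", "arguments": {
  "deltas": [
    [-0.0013,0.025,0,0,0,0,-1],
    [-0.0013,0.025,0,0,0,0,-1],
    [0,0,0,0,0,0,-1],
    [0,0,0,0,0,0,-1]
  ]
}}

```text
time_s: 13.07
eef_pos: [567.5, 179.1, 87.0]
ee_rot: [0.0, -0.027, 1.0, -0.0]
force: [1.0, -2.8, 6.2]
grip_width: 0.154
```

```bash
python3 -c "
from h import *
state()"
```

```text
t 13.07 pos [567.5 179.1  87. ] y-yaw 93.09 z [ 0.001 -0.    -1.   ] F [ 1.  -2.8  6.2] T [ 0.07 -0.07 -0.01] w 0.154 q [ 0.11  0.61  1.45 -0.    1.09 -1.52]
```

Request:
{"name": "play_rows", "arguments": {
  "deltas": [
    [-0.0013,0.025,0,0,0,0,-1],
    [-0.0013,0.025,0,0,0,0,-1],
    [0,0,0,0,0,0,-1],
    [0,0,0,0,0,0,-1]
  ]
}}

```text
time_s: 13.4
eef_pos: [567.4, 180.8, 87.1]
ee_rot: [0.0, -0.027, 1.0, -0.0]
force: [-0.6, -5.3, 6.7]
grip_width: 0.155
```

```bash
python3 -c "
from h import *
state()"
```

```text
t 13.4 pos [567.4 180.8  87.1] y-yaw 93.09 z [ 0.001 -0.001 -1.   ] F [-0.6 -5.3  6.7] T [-0.25 -0.01 -0.06] w 0.155 q [ 0.11  0.61  1.45 -0.    1.09 -1.51]
```

Request:
{"name": "play_rows", "arguments": {
  "deltas": [
    [-0.0013,0.025,0.004,0,0,0,-1],
    [-0.0013,0.025,0.004,0,0,0,-1],
    [0,0,0,0,0,0,-1],
    [0,0,0,0,0,0,-1]
  ]
}}

```text
time_s: 13.73
eef_pos: [567.2, 182.4, 87.3]
ee_rot: [0.0, -0.027, 1.0, -0.001]
force: [-0.6, -5.9, 6.3]
grip_width: 0.154
```

```bash
python3 -c "
from h import *
state()"
```

```text
t 13.73 pos [567.2 182.4  87.3] y-yaw 93.08 z [ 0.    -0.001 -1.   ] F [-0.6 -5.9  6.3] T [-0.62  0.11 -0.13] w 0.154 q [ 0.12  0.61  1.45 -0.    1.09 -1.51]
```

Request:
{"name": "play_rows", "arguments": {
  "deltas": [
    [-0.0013,0.025,0,0,0,0,-1],
    [0,0,0,0,0,0,-1],
    [0,0,0,0,0,0,-1]
  ]
}}

```text
time_s: 13.98
eef_pos: [567.1, 183.2, 87.3]
ee_rot: [-0.0, -0.027, 1.0, -0.001]
force: [-1.2, -7.5, 6.5]
grip_width: 0.155
```

```bash
python3 -c "
from h import *
state()"
```

```text
t 13.98 pos [567.1 183.2  87.3] y-yaw 93.08 z [-0.    -0.002 -1.   ] F [-1.2 -7.5  6.5] T [-0.8   0.12 -0.13] w 0.155 q [ 0.12  0.61  1.45 -0.    1.09 -1.51]
```

Request:
{"name": "play_rows", "arguments": {
  "deltas": [
    [-0.0013,0.025,0,0,0,0,-1],
    [-0.0006,0.012,0,0,0,0,-1],
    [0,0,0,0,0,0,-1],
    [0,0,0,0,0,0,-1]
  ]
}}

```text
time_s: 14.32
eef_pos: [567.0, 184.4, 87.4]
ee_rot: [-0.0, -0.027, 1.0, -0.001]
force: [-0.7, -9.0, 7.1]
grip_width: 0.154
```

```bash
cat >> h.py <<'E'
def avg(n=12):
    A=[]
    for _ in range(n):
        capture('top'); s=sensors.sense(); A.append(np.r_[s['force'],s['wrist_torque'],s['eef_pos']])
    print('avg F,T,pos',np.mean(A,0).round(2),'std',np.std(A,0).round(2))
E
python3 -c "
from h import *
avg();state()"
```

```text
avg F,T,pos [-1.8100e+00 -9.5400e+00  7.4700e+00 -1.1000e+00  1.6000e-01 -1.2000e-01
  5.6704e+02  1.8435e+02  8.7350e+01] std [0.45 0.58 0.51 0.03 0.02 0.02 0.01 0.01 0.01]
t 14.92 pos [567.  184.3  87.3] y-yaw 93.08 z [-0.    -0.002 -1.   ] F [-1.1 -9.9  7.7] T [-1.11  0.16 -0.17] w 0.157 q [ 0.12  0.61  1.44 -0.    1.09 -1.5 ]
```

Request:
{"name": "play_rows", "arguments": {
  "deltas": [
    [0,0,0.006,0,0,0,-1],
    [0,0,0.006,0,0,0,-1],
    [0,0,0,0,0,0,-1]
  ]
}}

```text
time_s: 15.17
eef_pos: [567.0, 184.4, 87.4]
ee_rot: [-0.0, -0.027, 1.0, -0.001]
force: [-1.1, -8.7, 4.5]
grip_width: 0.155
```

```bash
python3 -c "
from h import *
avg();state()"
```

```text
avg F,T,pos [-5.2000e-01 -8.5500e+00  4.4300e+00 -1.0500e+00 -5.0000e-02 -1.5000e-01
  5.6698e+02  1.8443e+02  8.7430e+01] std [0.41 0.53 0.58 0.02 0.02 0.03 0.01 0.01 0.01]
t 15.77 pos [567.  184.4  87.4] y-yaw 93.08 z [-0.    -0.002 -1.   ] F [-0.5 -9.   5.2] T [-1.05 -0.04 -0.16] w 0.155 q [ 0.12  0.61  1.44 -0.    1.09 -1.5 ]
```

Request:
{"name": "play_rows", "arguments": {
  "deltas": [
    [-0.016,0.01,0.003,0,0,-0.05,-1],
    [-0.016,0.01,0.003,0,0,-0.05,-1],
    [0,0,0,0,0,0,-1],
    [0,0,0,0,0,0,-1]
  ]
}}

```text
time_s: 16.1
eef_pos: [566.4, 185.0, 87.7]
ee_rot: [0.001, -0.022, 1.0, -0.001]
force: [3.4, -9.4, 2.8]
grip_width: 0.154
```

```bash
python3 -c "
from h import *
avg();state()"
```

```text
avg F,T,pos [ 3.8600e+00 -8.8700e+00  2.1800e+00 -1.3200e+00 -5.4000e-01  2.2000e-01
  5.6637e+02  1.8498e+02  8.7710e+01] std [0.47 0.38 0.56 0.04 0.02 0.03 0.01 0.01 0.02]
t 16.7 pos [566.4 185.   87.7] y-yaw 92.52 z [ 0.001 -0.003 -1.   ] F [ 4.  -8.2  1.7] T [-1.29 -0.57  0.29] w 0.155 q [ 0.12  0.61  1.45 -0.    1.09 -1.49]
```

Request:
{"name": "play_rows", "arguments": {
  "deltas": [
    [0,-0.12,0,0,0,0,-1],
    [0,-0.15,0.04,0,0,0,-1],
    [0.03,0,0.02,0,0,0.1,-1],
    [0,0,0,0,0,0,-1],
    [0,0,0,0,0,0,-1]
  ]
}}

```text
time_s: 17.12
eef_pos: [566.5, 175.9, 89.8]
ee_rot: [-0.0, -0.027, 1.0, 0.0]
force: [-0.5, 0.2, -2.6]
grip_width: 0.15
```

```bash
python3 -c "
from h import *
avg();s,M=state();print(M.round(4))"
```

```text
avg F,T,pos [ 1.1000e-01  3.0000e-02 -2.0400e+00 -1.0000e-01 -1.0000e-02 -0.0000e+00
  5.6671e+02  1.7580e+02  9.0090e+01] std [0.48 0.42 0.61 0.04 0.02 0.03 0.1  0.11 0.11]
t 17.72 pos [566.8 175.7  90.2] y-yaw 93.1 z [-0.  0. -1.] F [ 0.   0.7 -1.9] T [-0.1  -0.02  0.01] w 0.156 q [ 0.1   0.6   1.45  0.    1.09 -1.52]
[[-9.985e-01 -5.410e-02 -1.000e-04]
 [-5.410e-02  9.985e-01  0.000e+00]
 [ 1.000e-04  0.000e+00 -1.000e+00]]
```

Request:
{"name": "play_rows", "arguments": {
  "deltas": [
    [0.024,0,-0.03,0,0,0,-1],
    [0,0,-0.03,0,0,0,-1],
    [0,0,-0.012,0,0,0,-1],
    [0,0,0,0,0,0,-1],
    [0,0,0,0,0,0,-1]
  ]
}}

```text
time_s: 18.13
eef_pos: [567.9, 175.6, 87.4]
ee_rot: [0.0, -0.027, 1.0, 0.0]
force: [-0.0, 0.2, -1.0]
grip_width: 0.157
```

```bash
python3 -c "
from h import *
avg(6);state()"
```

```text
avg F,T,pos [ 5.4000e-01 -2.1000e-01 -1.0100e+00 -0.0000e+00 -6.0000e-02 -5.0000e-02
  5.6786e+02  1.7565e+02  8.7380e+01] std [0.55 0.41 0.43 0.02 0.03 0.03 0.01 0.01 0.01]
t 18.43 pos [567.8 175.7  87.4] y-yaw 93.1 z [ 0.  0. -1.] F [ 1.1 -0.1 -0.9] T [ 0.01 -0.11  0.  ] w 0.155 q [ 0.1   0.6   1.45  0.    1.09 -1.52]
```

Request:
{"name": "play_rows", "arguments": {
  "deltas": [
    [-0.0013,0.025,-0.004,0,0,0,-1],
    [-0.0027,0.05,0,0,0,0,-1],
    [-0.0027,0.05,0,0,0,0,-1],
    [0,0,0,0,0,0,-1],
    [0,0,0,0,0,0,-1]
  ]
}}

```text
time_s: 18.85
eef_pos: [567.5, 180.8, 87.3]
ee_rot: [0.0, -0.027, 1.0, 0.0]
force: [-1.5, 0.5, 0.6]
grip_width: 0.156
```

```bash
python3 -c "
from h import *
avg(6);state()"
```

```text
avg F,T,pos [ 2.0000e-02 -2.6000e-01  1.3700e+00  1.3000e-01 -1.0000e-02 -7.0000e-02
  5.6754e+02  1.8078e+02  8.7220e+01] std [0.43 0.47 0.75 0.06 0.03 0.02 0.01 0.02 0.02]
t 19.15 pos [567.5 180.7  87.2] y-yaw 93.09 z [ 0.  0. -1.] F [-0.1 -0.4  1.4] T [ 0.17  0.   -0.09] w 0.157 q [ 0.11  0.61  1.45  0.    1.09 -1.51]
```

Request:
{"name": "play_rows", "arguments": {
  "deltas": [
    [-0.0013,0.025,0,0,0,0,-1],
    [-0.0013,0.025,0,0,0,0,-1],
    [0,0,0,0,0,0,-1],
    [0,0,0,0,0,0,-1]
  ]
}}

```text
time_s: 19.48
eef_pos: [567.5, 182.1, 87.3]
ee_rot: [-0.0, -0.027, 1.0, -0.001]
force: [-0.7, -5.6, 3.3]
grip_width: 0.156
```

```bash
python3 -c "
from h import *
avg(6);state()"
```

```text
avg F,T,pos [-8.9000e-01 -4.9400e+00  3.5500e+00 -5.7000e-01  1.4000e-01 -1.0000e-01
  5.6748e+02  1.8209e+02  8.7340e+01] std [0.23 0.58 0.43 0.02 0.03 0.03 0.01 0.01 0.01]
t 19.78 pos [567.5 182.1  87.3] y-yaw 93.09 z [-0.    -0.001 -1.   ] F [-0.8 -4.3  3.2] T [-0.6   0.13 -0.08] w 0.153 q [ 0.11  0.61  1.45 -0.    1.09 -1.51]
```

Request:
{"name": "play_rows", "arguments": {
  "deltas": [
    [-0.0013,0.025,0,0,0,0,-1],
    [-0.0013,0.025,0,0,0,0,-1],
    [0,0,0,0,0,0,-1],
    [0,0,0,0,0,0,-1]
  ]
}}

```text
time_s: 20.12
eef_pos: [567.3, 183.7, 87.4]
ee_rot: [-0.0, -0.027, 1.0, -0.001]
force: [-1.7, -8.2, 4.7]
grip_width: 0.151
```

```bash
python3 -c "
from h import *
avg(6);state()"
```

```text
avg F,T,pos [-1.9400e+00 -7.1700e+00  4.2800e+00 -8.4000e-01  2.2000e-01 -1.4000e-01
  5.6734e+02  1.8374e+02  8.7390e+01] std [0.46 0.36 0.39 0.01 0.01 0.04 0.   0.01 0.01]
t 20.42 pos [567.3 183.7  87.4] y-yaw 93.09 z [-0.    -0.002 -1.   ] F [-1.6 -7.1  4.4] T [-0.85  0.19 -0.07] w 0.158 q [ 0.12  0.61  1.44 -0.    1.09 -1.51]
```

Request:
{"name": "play_rows", "arguments": {
  "deltas": [
    [-0.0013,0.025,0.004,0,0,0,-1],
    [-0.0013,0.025,0.004,0,0,0,-1],
    [0,0,0,0,0,0,-1],
    [0,0,0,0,0,0,-1]
  ]
}}

```text
time_s: 20.75
eef_pos: [567.2, 185.4, 87.5]
ee_rot: [-0.0, -0.027, 1.0, -0.001]
force: [-2.2, -9.1, 2.9]
grip_width: 0.151
```

Run:
```python
from h import *
avg();state()
a=grab('scene','s2')['pixels'];c=grab('top','t2');b=c['pixels']
cv2.imwrite('pics/c2.png',np.hstack([cv2.resize(b[150:270,215:345],(433,400)),cv2.resize(a[100:260,300:460],(360,400))])[:,:,::-1])
# bystanders: compare bin etc. with first top image
d=np.abs(b.astype(int)-pickle.load(open('pics/top0.pkl','rb'))['pixels']).sum(2)
for n,(x0,y0,x1,y1) in dict(bin=(440,190,525,282),tub=(340,98,385,158),bottle=(400,105,436,145),box=(282,108,322,150),dish=(245,143,276,172)).items(): print(n,(d[y0:y1,x0:x1]>90).mean().round(3))
```

```text
avg F,T,pos [-1.8300e+00 -8.8600e+00  2.9800e+00 -1.1800e+00  1.4000e-01 -1.3000e-01
  5.6721e+02  1.8538e+02  8.7520e+01] std [0.51 0.46 0.6  0.03 0.02 0.04 0.01 0.02 0.02]
t 21.35 pos [567.2 185.4  87.5] y-yaw 93.09 z [-0.001 -0.002 -1.   ] F [-2.9 -8.3  2.6] T [-1.2   0.18 -0.08] w 0.15 q [ 0.12  0.61  1.44 -0.    1.09 -1.5 ]
bin 0.114
tub 0.0
bottle 0.0
box 0.0
dish 0.108
```

View pics/c2.png

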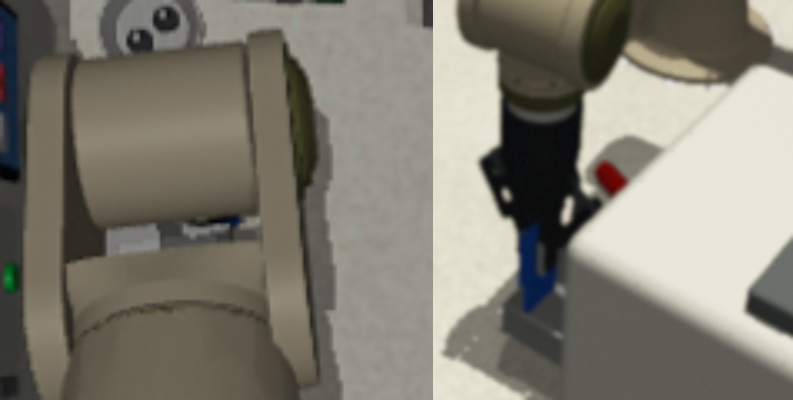

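The top crop shows the wrist over the sill with the dish unchanged at (150,25). The scene crop shows the upright blue handle at (535,265) and the tray level against the printer. One last small push follows, then final checks.

Request:
{"name": "play_rows", "arguments": {
  "deltas": [
    [-0.0009,0.018,0,0,0,0,-1],
    [0,0,0,0,0,0,-1],
    [0,0,0,0,0,0,-1],
    [0,0,0,0,0,0,-1]
  ]
}}

```text
time_s: 21.78
eef_pos: [567.2, 185.9, 87.6]
ee_rot: [-0.0, -0.027, 1.0, -0.001]
force: [-1.5, -10.3, 3.8]
grip_width: 0.15
```

Run:
```python
from h import *
avg();state()
for f in ('top0','t2'):
    c=pickle.load(open(f'pics/{f}.pkl','rb'));P=cloud(c);hsv=cv2.cvtColor(c['pixels'],cv2.COLOR_RGB2HSV)
    t=np.zeros((400,640),bool);t[180:290,430:540]=True
    t&=(hsv[...,0]>22)&(hsv[...,0]<34)&(hsv[...,1]>180)&(P[...,2]>80);print(f,'bin',cv2.minAreaRect(P[t][:,:2].astype(np.float32)))
```

```text
avg F,T,pos [-1.8400e+00 -1.0020e+01  3.5100e+00 -1.3700e+00  1.8000e-01 -1.2000e-01
  5.6719e+02  1.8586e+02  8.7550e+01] std [0.49 0.39 0.62 0.03 0.02 0.03 0.01 0.01 0.01]
t 22.38 pos [567.2 185.9  87.6] y-yaw 93.09 z [-0.001 -0.003 -1.   ] F [ -1.6 -10.2   2.7] T [-1.42  0.17 -0.12] w 0.155 q [ 0.12  0.61  1.44 -0.    1.09 -1.5 ]
top0 bin ((500.0965576171875, -293.6200866699219), (171.20411682128906, 198.66246032714844), 86.74280548095703)
t2 bin ((499.99127197265625, -293.2599792480469), (170.45217895507812, 198.450439453125), 86.72329711914062)
```

The push averages 10.0 N and holds steady, and the bin hasn't moved. Handing in.

```bash
python3 -c "
from h import *
print(order.finish_job())"
```

```text
the job is handed in; nothing more can be done
None
```

I emptied the tray into the bin, set it level on the sill and handed the job in at 22.4 s, with the gripper still holding it against the seal.

**What the last checks showed**
- **Push:** the wrist force averaged 10.0 N into the seal and was steady. The highest reading I saw was just over 10 N, against the limit of 30.
- **Pose:** the tool was within about 0.2° of vertical. Its yaw was 93.1°, against 93.05° measured for the line of the inserts.
- **Sill:** the tray rests on it with about 5 N.
- **Cassettes:** all six were in the bin when I looked after tipping.
- **Other things on the bench:** the bin moved less than 0.5 mm. The tub, bottle and slide box are unchanged, and the dish looked undisturbed. I did not check the screwdriver separately.

**What was less certain**
- **Centring:** I could not see it directly at the end because the wrist hides the ears and inserts from above and the printer hides them from the other camera. It relies on earlier measurements, good to about 1–2 mm.
- **Squareness:** a sideways force of about 1.8 N and a small twist remained. I took these as friction on the sill and seal.
- **Second press:** a yaw correction of about half a degree made the sideways load worse. I backed off the seal, returned to the measured yaw and pressed again.
- **Seal contact:** on that second press, the force began about 2 mm later than on the first.

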